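# Lock out the tipping tray's handle and tip the nuts into the bin

## Task

Pull the tipping tray's telescopic handle out until its brass lock button clicks out, and only then lift the tray by it so that all four big nuts slide into the clear bin. Lower the tray gently back onto its stop, with the handle still locked out, and let go. Leave the bin and the other things on the bench where they are.

Things in the scene. Friction and masses are not known exactly. Their poses are not given: they have to be found in the camera images.
- grip (a point): grip point on the red plate (12 thick, 90 wide, 61 mm tall) at the handle's outer end: mid thickness and width, 16 mm below its top. x: along the handle tube, inward to the tray (pull along -x; flat faces look along x); y: plate width, parallel to the hinge; z: to the top. Tray down: the handle droops 30 deg outward, so z leans 30 deg outward from vertical
- tube (a point): where the axis of the steel handle tube (14 mm square, sliding in a 20 mm square aluminium sleeve) meets the red plate, 36 mm below grip along -z; axes as grip. The sleeve's mouth is 18 mm from here with the handle fully in, so fingertips should stay at least 14 mm above this axis, i.e. go no more than 22 mm below grip
- bail (a point): middle of the crossbar of the tray's fixed black bail (8 mm bar, 124 mm wide, tilting with the tray). With the handle fully in it is 84 mm along +x and 104 mm along +z from grip, axes of grip: it overhangs the plate and blocks a vertical gripper there, but one coming in along -z clears it
- handle (a joint): how far the telescopic handle is pulled out, m: 0 fully in (starts 0 to 0.02), lock at about 0.060, end stop 0.064. It slides with about 5 N of friction and stays where it is left; once locked it cannot go back in
- button (a joint): brass lock button (9 x 8 mm) carried by the handle tube, m: about 0 hidden, pressed down inside the sleeve; about 0.008 when it has sprung out through the window on top of the sleeve (then it stands 5 mm proud, 15 mm from the sleeve's outer end)
- tray (a joint): tilt of the tray about its hinge, rad: 0 resting level on its stop, positive as the handle end goes up and the lip goes down, at most 0.87. Falls back by itself when let go; about 4 N at the extended grip lifts it. The nuts start to slide at 0.45 to 0.65 rad, depending on friction
- pivot (a point): centre of the tray's hinge pin on the fixed blue steel stand (base plate 150 x 200 mm, uprights 152 mm high), 135 mm above the bench. Axes are the stand's: x level, from the handle towards the lip and bin, y along the pin, z up. Tray tilt is a positive turn about this y; it always pivots about this point
- lip (a point): middle of the tray's open pouring lip, on its floor surface, 35 mm beyond the hinge. The aluminium tray is 170 x 134 mm with 30 mm walls on the other three sides, its floor 150 mm above the bench when level
- bin: loose clear acrylic parts bin standing under the lip, 160 (x) x 200 (y) x 85 mm high, 4 mm walls, 0.6 kg; origin at the centre of its underside
- nut1: brass hex nut, 30 mm across flats, 16 mm thick, about 60 g, lying flat in the tray; origin at the centre of one flat face (the underside at the start)
- nut2: brass hex nut, 30 mm across flats, 16 mm thick, about 60 g, lying flat in the tray; origin at the centre of one flat face (the underside at the start)
- nut3: brass hex nut, 30 mm across flats, 16 mm thick, about 60 g, lying flat in the tray; origin at the centre of one flat face (the underside at the start)
- nut4: brass hex nut, 30 mm across flats, 16 mm thick, about 60 g, lying flat in the tray; origin at the centre of one flat face (the underside at the start)
- spanner: bystander: chrome box spanner, 160 mm long (x), 27 mm thick, lying on the bench; origin under its middle
- punch: bystander: steel pin punch, 135 mm long (x), 12 mm thick; origin under its middle
- riveter: bystander: lever-action rivet tool lying flat, red head, black handles, 290 mm long (x), 112 mm wide, 28 mm high; origin on the bench between the handles
- dispenser: bystander: yellow plastic hand cleaner pump dispenser, closed, 100 mm diameter, 213 mm high; origin at the centre of its underside
- cover: bystander: grey aluminium cylinder head cover, 110 x 250 x 65 mm; origin at the centre of its underside
- driver: bystander: screwdriver lying on the bench, origin under its middle

How it is judged:
By the outcome, as a careful person would: the job done as asked, in the order asked, and still so for the second after the job is handed in, with the robot touching nothing.
It also fails if it takes over 40 s, if anything falls off the work surface, if the arm or the gripper's body presses on something with over 40 N, if the wrist force passes 120 N, or if a joint passes its speed limit or range.

## Robot

A 6-joint arm with a two-finger parallel gripper is mounted at the origin on the work surface. World frame = base frame: x ahead of the robot, y to its left, z up, the work surface at z = 0. Lengths are in mm, angles in rad, forces in N, time in s.
With the tool pointing down it reaches from about 275 to 1000 mm from the base axis. Payload 8.4 kg.
Tool frame: the origin (TCP) lies between the finger pads; the fingertips stand 22 mm ahead of it and the grasp point (between the pads) lies 3 mm ahead of it (r.nose_length is the z of the fingertips in the tool frame, in mm); z points along the fingers, y is the line along which they close (so a half turn about z gives the same grasp; the last joint's range is limited). The gripper opens to 85 mm and grips with 20 to 120 N. Pads are 22 mm wide; open, the fingers measure 114 mm over their backs; the gripper's body (76 mm by 85 mm) begins 54 mm behind the grasp point. The pads swing forward as they close: fully open they stand 13 mm farther back than shut.
Start: joints at [1.276, 0.353, 1.633, -0, 1.155, -0.002], TCP at [180.395, 598.403, 253.281] pointing down, gripper open.
Joint ranges: [-2.63, 2.63], [-0.92, 2.1], [0.06, 2.66], [-1.3, 4.44], [0, 2.69], [-3.02, 3.02]. Speed limits (rad/s): [2.22, 2.22, 2.79, 3.14, 3.14, 3.14].

## Interface

Orientations are given as [roll, pitch, yaw] about the fixed x, y, z axes, in that order (R = Rz(yaw) Ry(pitch) Rx(roll)).
In Python, from rig import r, grab_frame, camera_params gives the robot as it stands (r), with the cameras as plain functions.
- The arm moves only by the shell command python3 steer.py 'ROWS' [FORCE]. ROWS is a JSON object with one list for each field, all of the same length, 1 to 5, a row being the entries at one place: drx, dry, drz (a rotation vector in a scale on which 1.0 is 2 rad), tx, ty, tz (the shift in a scale on which 1.0 is 500 mm), jaw (the opening from 0.0 (shut) to 1.0 (fully open)); each row shifts and turns the commanded pose from where the row before left it, along the tool's axes as they then stand; what a row does not reach is not made up. A row lasts 1/12 s, in which the tool goes at most 41.7 mm and 0.125 rad, less where a joint would pass 70% of its speed; a pose out of reach is approached as far as the arm can. The fingers move at their own pace and stop on an object; FORCE is the grip in N (left out, the last holds). Time passes only in rows, so rows that do not move let the fingers close. It prints the time, the measured TCP pose, the force, the opening and the grip force at its end. No shift or turn number may pass 1 either way. Input that does not fit is refused with a message, and nothing moves.
- r.sense(): the state, without advancing time (a new reading comes with each control period).
- grab_frame(name): name is "scene" or "top" or "wrist"; returns the picture (400x640x3 uint8, red, green, blue); there is no depth.
- camera_params(name): a dict with "fx", "fy", "cx", "cy" (pixels), "rvec" (rotation vector, rad) and "tvec" (3), from world to camera coordinates, as OpenCV has them. Camera axes: x right, y down, z forward; pixel columns grow to the right and rows downward; lengths in mm; the calibration is good to about 2 mm. A picture is of the moment at which its call begins: read the wrist's pose just before it. camera_params takes no time and is no camera call; for the wrist camera it gives the pose at the moment of the call.
- r.sign_off(): hands the job in; it is judged then, once.
The state is a dict: "clock": time; "qpos": joint angles; "qvel": joint speeds; "joint_efforts": joint torques, N m; "eef_pos": TCP position; "tcp_rot": TCP orientation; "contact_force": force on the tool from outside, world axes, zero at the start; "wrist_torque": the same for the moment, N m; "opening": opening from 0.0 (shut) to 1.0 (fully open); "grasp_force": force on a finger pad.
Only numpy, scipy, OpenCV 4.12 (cv2) and the standard library are available. Lean on these libraries where they do the work, as an engineer would, in place of code of your own. Each camera call takes 0.05 s, during which the arm holds its last target. There are 200 camera calls.

## Working session

There is one attempt and no reset: what is moved stays moved. The work goes in short steps, Python scripts to look and compute and a shell command to move; the robot and the scene stay as the last step left them, time stands still between calls to the robot, and variables do not carry over. Pictures are saved under pics/ and viewed, at most 10 in all, crops included, and the job is handed in when it is done.

```bash
ls; mkdir -p pics; python3 - <<'E'
from rig import r, grab_frame, camera_params
import cv2
for n in("scene","top"):
    im=grab_frame(n); cv2.imwrite(f"pics/{n}0.png",im[:,:,::-1]); p=camera_params(n); print(n,p)
print(r.sense(), r.nose_length)
E
```

```text
pics
rig.py
steer.py
scene {'fx': 382.0294120848423, 'fy': 382.0294120848423, 'cx': 331.80224623368156, 'cy': 196.41090967787125, 'rvec': array([ 2.05143001,  1.24381397, -0.54283221]), 'tvec': array([-289.84550375, -249.2957706 , 1602.18263383])}
top {'fx': 505.5335093144893, 'fy': 505.5335093144893, 'cx': 319.95491544194965, 'cy': 201.01426104068088, 'rvec': array([ 2.12881957, -2.17538781,  0.12089815]), 'tvec': array([  61.31139616,  623.01550859, 1547.33577976])}
{'clock': 0.1, 'qpos': array([ 1.27560590e+00,  3.53558414e-01,  1.63407413e+00, -1.22852036e-05,
        1.15518136e+00, -2.38880514e-03]), 'qvel': array([-0.0009239 , -0.00287561, -0.00131838, -0.00113674,  0.00175088,
       -0.00063062]), 'joint_efforts': array([ 1.60869445e-04, -6.06356406e+01, -3.42818820e+01, -1.98694028e-05,
        4.10808512e-03,  1.82609017e-05]), 'eef_pos': array([180.2772865 , 598.01623843, 252.64336994]), 'tcp_rot': array([-3.14037138e+00,  8.31590765e-06,  2.84879601e+00]), 'contact_force': array([0.30060804, 0.61246404, 0.14608556]), 'wrist_torque': array([-0.00609673,  0.00834644, -0.01743857]), 'grasp_force': 0.0, 'opening': 0.9947516799205813} 22.0
```

View pics/scene0.png

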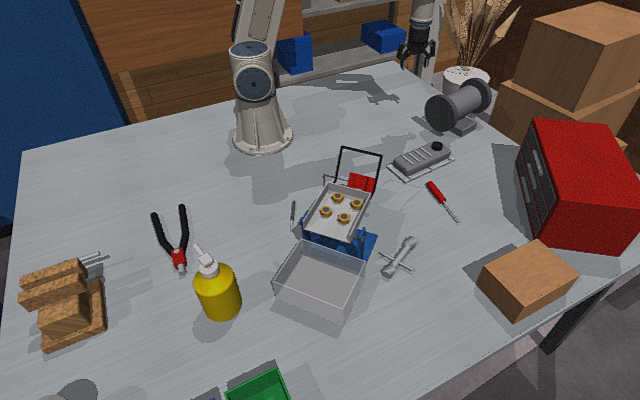

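View pics/top0.png

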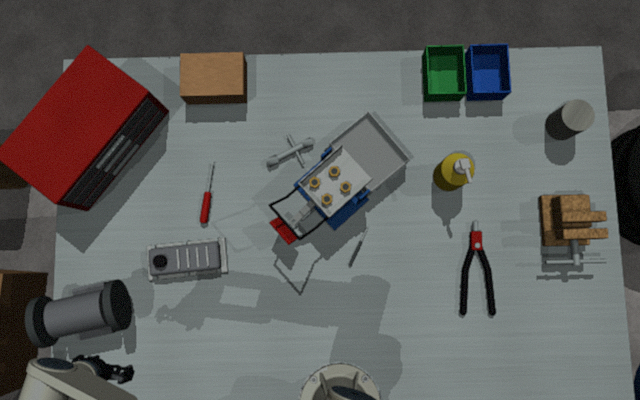

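The scene view shows the tray at (340,210) with its red plate at (362,182) and the bin at (320,280). In the top view the plate is at (284,231), the bail at (290,215), four nuts near (330,185) and the bin at (365,155). I'll enlarge both.

```bash
python3 - <<'E'
import cv2,numpy as np
a=cv2.imread("pics/top0.png")[100:260,250:420]; b=cv2.imread("pics/scene0.png")[135:265,290:400]
a=cv2.resize(a,None,fx=2.35,fy=2.35*1,interpolation=cv2.INTER_CUBIC); b=cv2.resize(b,None,fx=3.6,fy=3.6,interpolation=cv2.INTER_CUBIC)
h=max(a.shape[0],b.shape[0]); c=np.zeros((h,a.shape[1]+b.shape[1],3),np.uint8); c[:a.shape[0],:a.shape[1]]=a; c[:b.shape[0],a.shape[1]:]=b
cv2.imwrite("pics/c1.png",c);print(a.shape,b.shape)
E
cat > h.py <<'E'
import numpy as np,cv2
from scipy.spatial.transform import Rotation as R
def cam(p): 
    M=cv2.Rodrigues(np.array(p["rvec"]))[0]; return M,np.array(p["tvec"])
def ray(p,uv):
    M,t=cam(p); d=M.T@np.array([(uv[0]-p["cx"])/p["fx"],(uv[1]-p["cy"])/p["fy"],1.]); return -M.T@t,d/np.linalg.norm(d)
def onz(p,uv,z):
    o,d=ray(p,uv); return o+d*(z-o[2])/d[2]
def tri(*obs):
    A=0;b=0
    for p,uv in obs:
        o,d=ray(p,uv); P=np.eye(3)-np.outer(d,d); A=A+P; b=b+P@o
    x=np.linalg.solve(A,b); return x,[round(float(np.linalg.norm((np.eye(3)-np.outer(ray(p,u)[1],ray(p,u)[1]))@(x-ray(p,u)[0]))),1) for p,u in obs]
def proj(p,X):
    return cv2.projectPoints(np.array(X,float).reshape(-1,3),np.array(p["rvec"]),np.array(p["tvec"]),np.array([[p["fx"],0,p["cx"]],[0,p["fy"],p["cy"]],[0,0,1.]]),None)[0].reshape(-1,2)
E
python3 - <<'E'
from rig import r, grab_frame, camera_params
from h import *
for n in("top","scene"):
    im=cv2.imread(f"pics/{n}0.png"); p=camera_params(n); h=cv2.cvtColor(im,cv2.COLOR_BGR2HSV)
    x0,y0,x1,y1=(260,140,400,250) if n=="top" else (290,140,400,270)
    def blobs(m,amin):
        m[:, :x0]=0;m[:,x1:]=0;m[:y0]=0;m[y1:]=0
        k,l,s,c=cv2.connectedComponentsWithStats(m)
        return [(s[i][4],c[i],l==i) for i in range(1,k) if s[i][4]>=amin]
    red=cv2.inRange(h,(0,150,60),(8,255,255))|cv2.inRange(h,(172,150,60),(180,255,255))
    for a,c,m in blobs(red,15):
        q=cv2.minAreaRect(np.argwhere(m)[:,::-1].astype(np.float32)); print(n,"red",a,c.round(1),cv2.boxPoints(q).round(1).tolist())
    br=cv2.inRange(h,(12,110,60),(30,255,255))
    for a,c,m in blobs(br,10): print(n,"nut",a,c.round(1),onz(p,c,158).round(1))
    bl=cv2.inRange(h,(100,140,40),(120,255,255))
    for a,c,m in blobs(bl,20): print(n,"blue",a,c.round(1))
E
```

```text
(376, 400, 3) (468, 396, 3)
top red 289 [283.2 230.5] [[269.20001220703125, 222.5], [277.20001220703125, 215.5], [296.6000061035156, 237.6999969482422], [288.6000061035156, 244.6999969482422]]
top nut 54 [333.9 171.7] [694.8   4.2 158. ]
top nut 57 [314.  182.3] [664.7  62.9 158. ]
top nut 52 [344.9 186.9] [649.  -26.9 158. ]
top nut 54 [326.4 199.1] [614.5  27.9 158. ]
top blue 34 [326.5 151.5]
top blue 52 [303.1 193. ]
top blue 529 [347.2 210.1]
top blue 33 [320.4 211.9]
scene red 374 [361.2 182.1] [[346.5, 186.39999389648438], [349.8999938964844, 172.0], [375.3999938964844, 178.10000610351562], [372.0, 192.5]]
scene nut 75 [337.3 197.4] [615.4  27.4 158. ]
scene nut 79 [356.4 204.5] [666.3  61.8 158. ]
scene nut 80 [325.6 211.6] [650.6 -27.9 158. ]
scene nut 80 [343.6 218.8] [697.9   3.1 158. ]
scene blue 69 [304.2 227.5]
scene blue 886 [349.7 243.6]
```

View pics/c1.png

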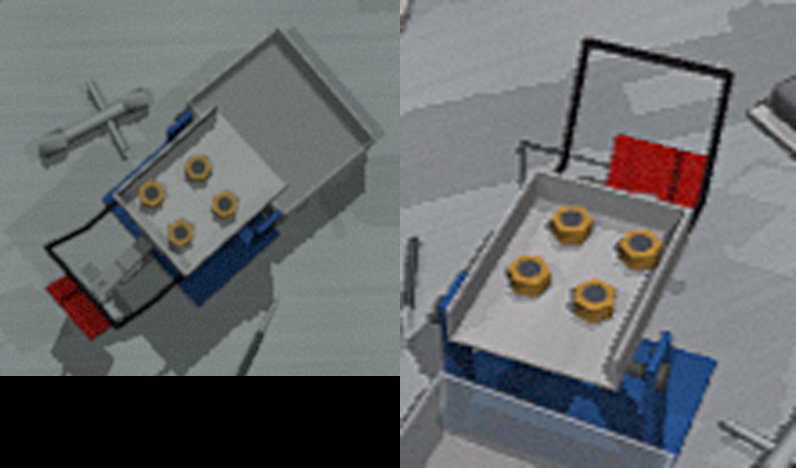

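Crop: bail corners are at top (270,205),(300,238) and scene (382,156),(342,147); the plate's upper edge is at top (270,222.5),(290,245) and scene (376,178),(351,172.5).

```bash
python3 - <<'E'
from rig import r, grab_frame, camera_params
from h import *
T=camera_params("top");S=camera_params("scene")
def a(x,y): return (x/2.35+250-.3,y/2.35+100-.3)
def b(x,y): return ((x-400)/3.6+290-.36,y/3.6+135-.36)
B1,e1=tri((T,a(47,247)),(S,b(730,74)));B2,e2=tri((T,a(117,325)),(S,b(588,43)))
print("bail",B1.round(1),e1,B2.round(1),e2,np.linalg.norm(B1-B2))
P1,e1=tri((T,a(47,289)),(S,b(709,155)));P2,e2=tri((T,a(95,340)),(S,b(618,135)))
print("plate top",P1.round(1),e1,P2.round(1),e2,np.linalg.norm(P1-P2))
C=[onz(T,a(*q),z) for q,z in(((215,107),180),((109,198),180),((183,277),180),((287,187),150))]
for c in C:print("tray",c.round(1))
# scene: lip
print("lip",onz(S,b(448,337),150).round(1),onz(S,b(612,384),150).round(1), "back wall top",onz(S,b(540,172),180).round(1),onz(S,b(697,205),180).round(1))
for d in(B1-B2,P1-P2,C[1]-C[2]): print("yaw of tray y-axis-90",np.degrees(np.arctan2(-d[0],d[1])))
d=C[0]-C[1];print("side yaw",np.degrees(np.arctan2(d[1],d[0])))
# bin top rim z=85
for q in((278,30),(372,145)): print("bin rim",onz(T,a(*q),85).round(1))
E
```

```text
bail [592.3 184.3 238.9] [0.7, 0.7] [499.6 103.9 237.6] [0.4, 0.4] 122.68261270624896
plate top [553.5 198.4 116.8] [0.9, 0.9] [488.6 140.  114.8] [2.4, 2.4] 87.28618828542821
tray [767.9 -18.5 180. ]
tray [657.5 113.9 180. ]
tray [558.7  25.7 180. ]
tray [ 671.1 -106.5  150. ]
lip [ 671.  -106.8  150. ] [767.9 -20.2 150. ] back wall top [567.5  23.8 180. ] [660.8 115.8 180. ]
yaw of tray y-axis-90 -49.059191947178064
yaw of tray y-axis-90 -48.0147000077414
yaw of tray y-axis-90 -48.259866116055754
side yaw -50.15470166249388
bin rim [ 892.5 -107.8   85. ]
bin rim [ 734.9 -225.4   85. ]
```

```bash
cat >> h.py <<'E'
yaw=np.radians(-49.5); xs=np.array([np.cos(yaw),np.sin(yaw),0]);ys=np.array([-np.sin(yaw),np.cos(yaw),0]);up=np.array([0,0,1.])
pivot=np.array([719.5,-63.5,135])-35*xs
def frame(tilt):
    Q=R.from_rotvec(ys*tilt); xg=np.cos(np.pi/6)*xs+.5*up; zg=-.5*xs+np.cos(np.pi/6)*up
    return Q.apply(xg),Q.apply(zg),Q
def toolR(tilt):
    xg,zg,_=frame(tilt); y=-xg; z=-zg; return R.from_matrix(np.c_[np.cross(y,z),y,z])
def need(s,Rt,pt):
    Rc=R.from_euler("xyz",s["tcp_rot"]); w=(Rc.inv()*Rt).as_rotvec(); d=Rc.inv().apply(pt-s["eef_pos"]); d2=Rt.inv().apply(pt-s["eef_pos"])
    print("rot",w.round(3),"shift now-axes",d.round(1),"shift after-turn axes",d2.round(1),"F",s["contact_force"].round(1),"pos",s["eef_pos"].round(1),"open",round(s["opening"],2),"q",s["qpos"].round(2),"t",round(s["clock"],2))
E
python3 - <<'E'
from rig import r, grab_frame, camera_params
from h import *
g=np.array([531,159.4,105.5]); _,zg,_=frame(0); xg=_=frame(0)[0]
print(pivot,(g-pivot)@xs,(g-pivot)@ys)
need(r.sense(),toolR(0),g+150*zg)
E
```

```text
[696.76931831 -36.8857912  135.        ] -256.9154468424865 1.4254454571921542
rot [ 0.478 -0.262 -0.976] shift now-axes [-399.3 -278.2   17.6] shift after-turn axes [  18.2 -412.5  258.1] F [0.3 0.6 0.1] pos [180.3 598.  252.6] open 0.99 q [ 1.28  0.35  1.63 -0.    1.16 -0.  ] t 0.1
```

The rows are not in the units I measure in: shifts go in shares of 500 mm and turns go in shares of 2 rad. I convert before sending: -0.0976 rad / 2 = -0.0488.

```bash

python3 steer.py '{"drx":[0.0239, 0.0239, 0.0239, 0.0239, 0.0239], "dry":[-0.0131, -0.0131, -0.0131, -0.0131, -0.0131], "drz":[-0.0488, -0.0488, -0.0488, -0.0488, -0.0488], "tx":[0, 0, 0, 0, 0], "ty":[0, 0, 0, 0, 0], "tz":[0, 0, 0, 0, 0], "jaw":[0.8, 0.8, 0.8, 0.8, 0.8]}'
python3 steer.py '{"drx":[0.0239, 0.0239, 0.0239, 0.0239, 0.0239], "dry":[-0.0131, -0.0131, -0.0131, -0.0131, -0.0131], "drz":[-0.0488, -0.0488, -0.0488, -0.0488, -0.0488], "tx":[0, 0, 0, 0, 0], "ty":[0, 0, 0, 0, 0], "tz":[0, 0, 0, 0, 0], "jaw":[0.8, 0.8, 0.8, 0.8, 0.8]}'
python3 steer.py '{"drx":[0, 0, 0, 0, 0], "dry":[0, 0, 0, 0, 0], "drz":[0, 0, 0, 0, 0], "tx":[0.003, 0.003, 0.003, 0.003, 0.003], "ty":[-0.068, -0.068, -0.068, -0.068, -0.068], "tz":[0.043, 0.043, 0.043, 0.043, 0.043], "jaw":[0.8, 0.8, 0.8, 0.8, 0.8]}'
python3 steer.py '{"drx":[0, 0, 0, 0, 0], "dry":[0, 0, 0, 0, 0], "drz":[0, 0, 0, 0, 0], "tx":[0.003, 0.003, 0.003, 0.003, 0], "ty":[-0.068, -0.068, -0.068, -0.068, 0], "tz":[0.043, 0.043, 0.043, 0.043, 0], "jaw":[0.8, 0.8, 0.8, 0.8, 0.8]}'
python3 - <<'E'
from rig import r, grab_frame, camera_params
from h import *
g=np.array([531,159.4,105.5]); zg=frame(0)[1]
need(r.sense(),toolR(0),g+150*zg)
cv2.imwrite("pics/w1.png",grab_frame("wrist")[:,:,::-1])
E
```

```text
clock: 0.52
eef_pos: [180.6, 598.3, 253.1]
tcp_rot: [-2.877, 0.067, -2.93]
contact_force: [0.6, -0.2, -0.4]
opening: 0.795
grasp_force: 0.0
clock: 0.93
eef_pos: [180.5, 598.5, 252.9]
tcp_rot: [-2.616, -0.001, -2.43]
contact_force: [-0.7, -0.0, -0.4]
opening: 0.8
grasp_force: 0.0
clock: 1.35
eef_pos: [305.9, 439.1, 244.6]
tcp_rot: [-2.618, 0.0, -2.434]
contact_force: [1.0, 0.7, -0.2]
opening: 0.798
grasp_force: 0.0
clock: 1.77
eef_pos: [407.3, 309.0, 238.3]
tcp_rot: [-2.616, -0.002, -2.438]
contact_force: [0.1, -0.5, 0.2]
opening: 0.799
grasp_force: 0.0
rot [-0.002 -0.003 -0.002] shift now-axes [   2.6 -101.6   62.3] shift after-turn axes [   3.1 -101.7   62. ] F [ 0.1 -0.5  0.2] pos [407.3 309.  238.3] open 0.8 q [ 0.96  0.27  1.9  -0.55  1.18 -1.05] t 1.77
```

Scaled: -34 mm / 500 = -0.068, -33.7 mm / 500 = -0.0674.

```bash

python3 steer.py '{"drx":[0, 0, 0, 0, 0], "dry":[0, 0, 0, 0, 0], "drz":[0, 0, 0, 0, 0], "tx":[0.0018, 0.0018, 0.0018, 0, 0], "ty":[-0.068, -0.068, -0.0674, 0, 0], "tz":[0.0414, 0.0414, 0.0414, 0, 0], "jaw":[0.8, 0.8, 0.8, 0.8, 0.8]}'
python3 - <<'E'
from rig import r, grab_frame, camera_params
from h import *
g=np.array([531,159.4,105.5]); zg=frame(0)[1]
need(r.sense(),toolR(0),g+150*zg)
p=camera_params("wrist"); im=grab_frame("wrist")[:,:,::-1].copy(); 
xg=frame(0)[0]
P=[g+s*45*ys+a*6*xg+16*zg for s in(-1,1) for a in (-1,1)]
print(proj(p,P).round(1).tolist(), proj(p,[g]).round(1))
h=cv2.cvtColor(im,cv2.COLOR_BGR2HSV);m=cv2.inRange(h,(0,150,50),(8,255,255))|cv2.inRange(h,(172,150,50),(180,255,255))
k,l,s,c=cv2.connectedComponentsWithStats(m)
for i in range(1,k):
    if s[i][4]>200: print(s[i],c[i].round(1),cv2.boxPoints(cv2.minAreaRect(np.argwhere(l==i)[:,::-1].astype(np.float32))).round(1).tolist())
cv2.imwrite("pics/w2.png",im)
E
```

```text
clock: 2.23
eef_pos: [480.8, 221.5, 235.3]
tcp_rot: [-2.619, 0.001, -2.437]
contact_force: [-0.5, -0.6, 0.7]
opening: 0.8
grasp_force: 0.0
rot [ 0.001 -0.001 -0.003] shift now-axes [ 2.2 -4.2  2.3] shift after-turn axes [ 2.2 -4.2  2.3] F [-0.5 -0.6  0.7] pos [480.8 221.5 235.3] open 0.8 q [ 0.74  0.25  1.94 -0.61  1.06 -1.21] t 2.23
[[318.8, 133.6], [302.7, 133.6], [318.8, 241.9], [304.4, 242.0]] [[311.4 184.8]]
[ 310  124   15  115 1534] [317.1 180.1] [[310.0, 124.0], [324.0, 124.0], [324.0, 238.0], [310.0, 238.0]]
[453 383  29  15 263] [464.7 390.1] [[451.1000061035156, 383.70001220703125], [479.20001220703125, 379.70001220703125], [481.20001220703125, 393.1000061035156], [453.0, 397.1000061035156]]
```

View pics/w2.png

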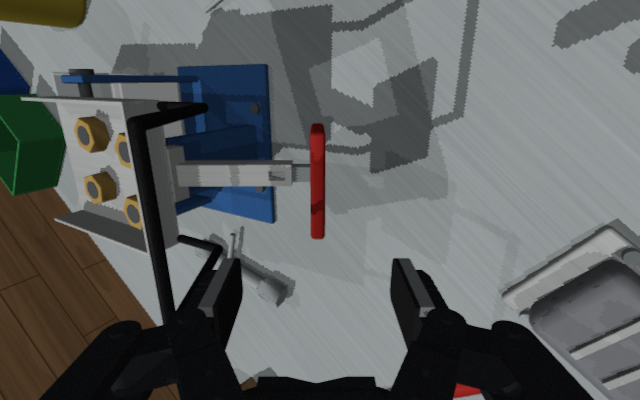

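The wrist view shows the plate edge-on, columns 310–324, rows 124–238 (about 6 px right of prediction), with the sleeve coming in at row 173 and the fingers clear of the bail.

```bash

python3 - <<'E'
from rig import r, grab_frame, camera_params
from h import *
g=np.array([531,159.4,105.5]); xg,zg,_=frame(0)
p=camera_params("wrist"); M,t=cam(p); C=-M.T@t
print("cam in grip axes",[(C-g)@v for v in(xg,ys,zg)],"view dir",[M[2]@v for v in(xg,ys,zg)])
for dx,dy,dz in((0,0,0),(-5,0,0),(-5,0,5)):
  G=g+dx*xg+dy*ys+dz*zg
  c=proj(p,[G+s*45*ys+a*6*xg+b*zg for b in (16,-45) for s in(-1,1) for a in (-1,1)]);print(dx,dy,dz,c.min(0).round(1),c.max(0).round(1), c.round(0).tolist())
E
```

```text
cam in grip axes [np.float64(-4.508560438008516), np.float64(-83.30622624732428), np.float64(272.62699182622106)] view dir [np.float64(-0.0008943964527050596), np.float64(0.32907088387859507), np.float64(-0.944304799012663)]
0 0 0 [301.5 122.9] [317.5 241.1] [[318.0, 133.0], [302.0, 133.0], [318.0, 241.0], [303.0, 241.0], [317.0, 123.0], [304.0, 123.0], [317.0, 214.0], [305.0, 214.0]]
-5 0 0 [308.2 122.9] [324.2 241.1] [[324.0, 133.0], [308.0, 133.0], [324.0, 241.0], [309.0, 241.0], [323.0, 123.0], [310.0, 123.0], [322.0, 214.0], [310.0, 214.0]]
-5 0 5 [308.  123.6] [324.3 243.9] [[324.0, 134.0], [308.0, 134.0], [324.0, 244.0], [309.0, 244.0], [323.0, 124.0], [309.0, 124.0], [322.0, 216.0], [310.0, 216.0]]
```

```bash

python3 - <<'E'
from rig import r, grab_frame, camera_params
from h import *
xg,zg,_=frame(0); g=np.array([531,159.4,105.5])-5.5*xg-ys
need(r.sense(),toolR(0),g+5*zg)
E
```

```text
rot [ 0.001  0.    -0.001] shift now-axes [  3.5   0.2 147.9] shift after-turn axes [  3.5   0.4 147.9] F [0.5 0.2 0.1] pos [480.4 222.5 235.3] open 0.8 q [ 0.74  0.25  1.94 -0.61  1.06 -1.21] t 2.28
```

Scaled: 30 mm / 500 = 0.06, 20 mm / 500 = 0.04.

```bash

python3 steer.py '{"drx":[0, 0, 0, 0, 0], "dry":[0, 0, 0, 0, 0], "drz":[0, 0, 0, 0, 0], "tx":[0.0014, 0.0014, 0.0014, 0.0014, 0.0014], "ty":[0, 0, 0, 0, 0], "tz":[0.06, 0.06, 0.06, 0.06, 0.04], "jaw":[0.8, 0.8, 0.8, 0.7, 0.6]}' 40
python3 steer.py '{"drx":[0, 0], "dry":[0, 0], "drz":[0, 0], "tx":[0, 0], "ty":[0, 0], "tz":[0.014, 0], "jaw":[0.6, 0.6]}'
python3 - <<'E'
from rig import r, grab_frame, camera_params
from h import *
xg,zg,_=frame(0); g=np.array([531,159.4,105.5])-5.5*xg-ys
need(r.sense(),toolR(0),g+5*zg)
cv2.imwrite("pics/w3.png",grab_frame("wrist")[:,:,::-1])
E
```

```text
clock: 2.7
eef_pos: [522.5, 167.9, 112.0]
tcp_rot: [-2.619, -0.001, -2.433]
contact_force: [-0.5, -0.8, 0.5]
opening: 0.597
grasp_force: 0.0
clock: 2.87
eef_pos: [524.7, 164.7, 106.7]
tcp_rot: [-2.619, -0.002, -2.434]
contact_force: [-0.8, -0.6, 0.3]
opening: 0.598
grasp_force: 0.0
rot [ 0.001 -0.001  0.002] shift now-axes [-0.3 -0.9  0.1] shift after-turn axes [-0.3 -0.9  0.1] F [-0.8 -0.6  0.3] pos [524.7 164.7 106.7] open 0.6 q [ 0.59  0.45  2.02 -0.78  0.78 -1.09] t 2.87
```

View pics/w3.png

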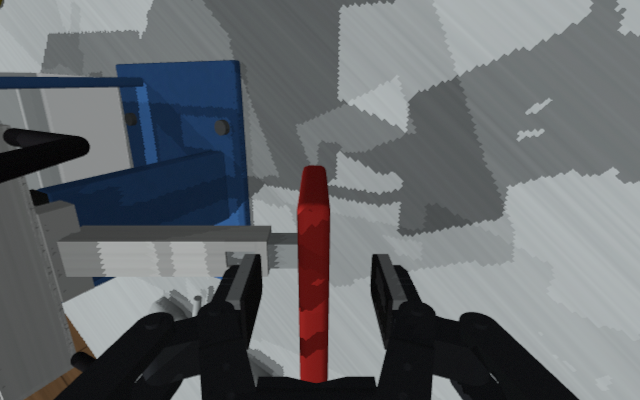

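The plate (columns 298–328, rows 167–383) sits centred between the open pads. The sleeve ends at column 270 and the fingers are clear, so I'll close.

```bash

python3 steer.py '{"drx":[0, 0, 0, 0, 0], "dry":[0, 0, 0, 0, 0], "drz":[0, 0, 0, 0, 0], "tx":[0, 0, 0, 0, 0], "ty":[0, 0, 0, 0, 0], "tz":[0, 0, 0, 0, 0], "jaw":[0, 0, 0, 0, 0]}' 60
python3 steer.py '{"drx":[0, 0, 0], "dry":[0, 0, 0], "drz":[0, 0, 0], "tx":[0, 0, 0], "ty":[0, 0, 0], "tz":[0, 0, 0], "jaw":[0, 0, 0]}'
```

```text
clock: 3.33
eef_pos: [525.9, 165.3, 109.3]
tcp_rot: [-2.619, 0.003, -2.434]
contact_force: [-5.7, 3.8, 7.7]
opening: 0.128
grasp_force: 60.1
clock: 3.58
eef_pos: [525.9, 165.3, 109.3]
tcp_rot: [-2.619, 0.003, -2.434]
contact_force: [-4.7, 3.8, 6.9]
opening: 0.13
grasp_force: 60.1
```

Scaled: 8 mm / 500 = 0.016.

```bash

python3 steer.py '{"drx":[0, 0, 0, 0, 0], "dry":[0, 0, 0, 0, 0], "drz":[0, 0, 0, 0, 0], "tx":[0, 0, 0, 0, 0], "ty":[0.016, 0.016, 0.016, 0.016, 0.016], "tz":[0, 0, 0, 0, 0], "jaw":[0, 0, 0, 0, 0]}'
python3 steer.py '{"drx":[0, 0, 0], "dry":[0, 0, 0], "drz":[0, 0, 0], "tx":[0, 0, 0], "ty":[0.012, 0.008, 0], "tz":[0, 0, 0], "jaw":[0, 0, 0]}'
python3 - <<'E'
from rig import r, grab_frame, camera_params
from h import *
need(r.sense(),toolR(0),np.array([525.9,165.3,109.3]))
cv2.imwrite("pics/w4.png",grab_frame("wrist")[:,:,::-1])
E
```

```text
clock: 4.0
eef_pos: [504.1, 190.8, 89.9]
tcp_rot: [-2.616, 0.003, -2.434]
contact_force: [1.5, -3.1, 10.2]
opening: 0.13
grasp_force: 59.8
clock: 4.25
eef_pos: [498.0, 198.0, 84.5]
tcp_rot: [-2.617, 0.002, -2.434]
contact_force: [-3.1, 1.3, 8.8]
opening: 0.132
grasp_force: 60.1
rot [-0.001  0.003 -0.   ] shift now-axes [  0.  -49.7   0. ] shift after-turn axes [  0.  -49.7  -0. ] F [-3.1  1.3  8.8] pos [498.  198.   84.5] open 0.13 q [ 0.68  0.48  2.03 -0.79  0.78 -0.98] t 4.25
```

Scaled: 3 mm / 500 = 0.006.

```bash

python3 steer.py '{"drx":[0, 0], "dry":[0, 0], "drz":[0, 0], "tx":[0, 0], "ty":[0.006, 0], "tz":[0, 0], "jaw":[0, 0]}'
python3 steer.py '{"drx":[0, 0], "dry":[0, 0], "drz":[0, 0], "tx":[0, 0], "ty":[0.004, 0], "tz":[0, 0], "jaw":[0, 0]}'
python3 steer.py '{"drx":[0, 0], "dry":[0, 0], "drz":[0, 0], "tx":[0, 0], "ty":[0.004, 0], "tz":[0, 0], "jaw":[0, 0]}'
python3 - <<'E'
from rig import r, grab_frame, camera_params
from h import *
need(r.sense(),toolR(0),np.array([525.9,165.3,109.3]))
cv2.imwrite("pics/w4.png",grab_frame("wrist")[120:400,0:400,::-1])
E
```

```text
clock: 4.47
eef_pos: [496.5, 199.7, 83.1]
tcp_rot: [-2.617, 0.003, -2.434]
contact_force: [-2.0, 0.2, 8.8]
opening: 0.129
grasp_force: 60.1
clock: 4.63
eef_pos: [495.5, 200.9, 82.2]
tcp_rot: [-2.617, 0.003, -2.434]
contact_force: [-2.1, 0.0, 8.9]
opening: 0.129
grasp_force: 60.1
clock: 4.8
eef_pos: [494.2, 202.5, 81.1]
tcp_rot: [-2.618, 0.003, -2.434]
contact_force: [-2.8, 0.9, 8.4]
opening: 0.134
grasp_force: 60.2
rot [-0.     0.003 -0.001] shift now-axes [ -0.  -56.4   0. ] shift after-turn axes [  0.  -56.4   0. ] F [-2.8  0.9  8.4] pos [494.2 202.5  81.1] open 0.13 q [ 0.69  0.49  2.03 -0.79  0.78 -0.97] t 4.8
```

View pics/w4.png

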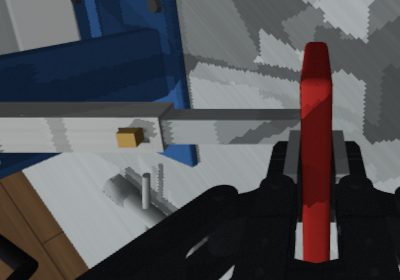

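The brass block stands clearly out of the sleeve's top near its end, at crop (130,138). I'll check the lock with a small push back.

Scaled: 2 mm / 500 = 0.004.

```bash

python3 steer.py '{"drx":[0, 0], "dry":[0, 0], "drz":[0, 0], "tx":[0, 0], "ty":[0.004, 0], "tz":[0, 0], "jaw":[0, 0]}'
python3 steer.py '{"drx":[0, 0, 0], "dry":[0, 0, 0], "drz":[0, 0, 0], "tx":[0, 0, 0], "ty":[-0.006, -0.004, 0], "tz":[0, 0, 0], "jaw":[0, 0, 0]}'
python3 - <<'E'
from rig import r, grab_frame, camera_params
from h import *
s=r.sense();need(s,toolR(0),np.array([525.9,165.3,109.3])); print("Fx",s["contact_force"]@frame(0)[0])
E
```

```text
clock: 5.02
eef_pos: [493.0, 203.8, 80.1]
tcp_rot: [-2.618, 0.003, -2.434]
contact_force: [-2.6, 1.4, 8.1]
opening: 0.131
grasp_force: 60.2
clock: 5.27
eef_pos: [495.3, 201.1, 82.1]
tcp_rot: [-2.62, 0.003, -2.434]
contact_force: [-6.8, 6.4, 5.7]
opening: 0.133
grasp_force: 60.5
rot [ 0.002  0.003 -0.001] shift now-axes [ -0.1 -54.4  -0.1] shift after-turn axes [ -0.  -54.4   0. ] F [-6.8  6.4  5.7] pos [495.3 201.1  82.1] open 0.13 q [ 0.69  0.49  2.03 -0.79  0.78 -0.97] t 5.27
Fx -5.227172896791428
```

Scaled: -2 mm / 500 = -0.004, -1 mm / 500 = -0.002.

```bash

python3 steer.py '{"drx":[0, 0, 0], "dry":[0, 0, 0], "drz":[0, 0, 0], "tx":[0, 0, 0], "ty":[-0.004, -0.002, 0], "tz":[0, 0, 0], "jaw":[0, 0, 0]}'
python3 - <<'E'
from rig import r, grab_frame, camera_params
from h import *
s=r.sense();need(s,toolR(0),np.array([525.9,165.3,109.3])); print("Fx",s["contact_force"]@frame(0)[0])
E
```

```text
clock: 5.52
eef_pos: [495.6, 200.7, 82.4]
tcp_rot: [-2.624, 0.004, -2.434]
contact_force: [-16.3, 17.7, 1.9]
opening: 0.13
grasp_force: 61.0
rot [ 0.006  0.004 -0.001] shift now-axes [ -0.1 -53.8  -0.3] shift after-turn axes [  0.  -53.8   0. ] F [-16.3  17.7   1.9] pos [495.6 200.7  82.4] open 0.13 q [ 0.68  0.49  2.03 -0.79  0.77 -0.98] t 5.52
Fx -19.88004257403378
```

Blocked at about 20 N, so it is locked. Next I'll relieve the push and work out the arc step.

Scaled: 3 mm / 500 = 0.006.

```bash

python3 steer.py '{"drx":[0, 0], "dry":[0, 0], "drz":[0, 0], "tx":[0, 0], "ty":[0.006, 0], "tz":[0, 0], "jaw":[0, 0]}'
cat >> h.py <<'E'
def arc(s,dth,tilt_now=None):
    # estimated tilt from tool attitude and shift in tool axes for a further dth
    Rc=R.from_euler("xyz",s["tcp_rot"]); w=(toolR(0).inv()*Rc).as_rotvec(); p=s["eef_pos"]-pivot
    q=R.from_rotvec(ys*dth).apply(p); d=Rc.inv().apply(q-p)
    print("tilt(att)",w.round(3),"radius",np.hypot(p@xs,p[2]).round(1),"ang",np.arctan2(-p[2],-p@xs).round(3),"lat",round(p@ys,1),"step",d.round(2),"F",s["contact_force"].round(1),"q",s["qpos"].round(2))
E
python3 - <<'E'
from rig import r, grab_frame, camera_params
from h import *
arc(r.sense(),.04)
E
```

```text
clock: 5.68
eef_pos: [495.1, 201.3, 81.9]
tcp_rot: [-2.619, 0.003, -2.434]
contact_force: [-5.8, 6.3, 6.4]
opening: 0.129
grasp_force: 60.7
tilt(att) [-0.001 -0.003  0.   ] radius 316.6 ang 0.168 lat 1.4 step [ -0.04  -4.63 -11.79] F [-5.8  6.3  6.4] q [ 0.69  0.49  2.03 -0.79  0.78 -0.97]
```

Scaled: -11.8 mm / 500 = -0.0236, -4.6 mm / 500 = -0.0092, -0.04 rad / 2 = -0.02.

```bash

python3 steer.py '{"drx":[-0.02, -0.02, -0.02, -0.02, -0.02], "dry":[0, 0, 0, 0, 0], "drz":[0, 0, 0, 0, 0], "tx":[0, 0, 0, 0, 0], "ty":[-0.0092, -0.0092, -0.0092, -0.0092, -0.0092], "tz":[-0.0236, -0.0236, -0.0236, -0.0236, -0.0236], "jaw":[0, 0, 0, 0, 0]}'
python3 - <<'E'
from rig import r, grab_frame, camera_params
from h import *
arc(r.sense(),.04)
E
```

```text
clock: 6.1
eef_pos: [492.3, 204.5, 145.4]
tcp_rot: [-2.821, 0.003, -2.433]
contact_force: [1.3, 1.5, -3.0]
opening: 0.128
grasp_force: 59.4
tilt(att) [-0.203 -0.004  0.   ] radius 316.5 ang -0.033 lat 1.3 step [ -0.04  -4.61 -11.79] F [ 1.3  1.5 -3. ] q [ 0.58  0.34  1.98 -0.44  0.82 -1.4 ]
```

Scaled: -11.8 mm / 500 = -0.0236, -8.85 mm / 500 = -0.0177, -0.04 rad / 2 = -0.02.

```bash

python3 steer.py '{"drx":[-0.02, -0.02, -0.02, -0.02, -0.015], "dry":[0, 0, 0, 0, 0], "drz":[0, 0, 0, 0, 0], "tx":[0, 0, 0, 0, 0], "ty":[-0.0092, -0.0092, -0.0092, -0.0092, -0.007], "tz":[-0.0236, -0.0236, -0.0236, -0.0236, -0.0177], "jaw":[0, 0, 0, 0, 0]}'
python3 steer.py '{"drx":[-0.015, -0.015, -0.015, -0.015, -0.015], "dry":[0, 0, 0, 0, 0], "drz":[0, 0, 0, 0, 0], "tx":[0, 0, 0, 0, 0], "ty":[-0.007, -0.007, -0.007, -0.007, -0.007], "tz":[-0.0177, -0.0177, -0.0177, -0.0177, -0.0177], "jaw":[0, 0, 0, 0, 0]}'
python3 - <<'E'
from rig import r, grab_frame, camera_params
from h import *
arc(r.sense(),.03)
E
```

```text
clock: 6.52
eef_pos: [497.3, 198.5, 205.6]
tcp_rot: [-3.011, 0.004, -2.434]
contact_force: [-0.6, 4.9, -2.7]
opening: 0.132
grasp_force: 59.5
clock: 6.93
eef_pos: [506.3, 188.0, 250.6]
tcp_rot: [3.122, 0.004, -2.434]
contact_force: [-0.6, 5.5, 0.1]
opening: 0.127
grasp_force: 59.7
tilt(att) [-0.543 -0.004  0.   ] radius 316.6 ang -0.374 lat 1.2 step [-0.03 -3.43 -8.86] F [-0.6  5.5  0.1] q [ 0.34  0.23  1.82  0.02  1.1  -1.95]
```

Scaled: -8.85 mm / 500 = -0.0177, -3.5 mm / 500 = -0.007, -0.03 rad / 2 = -0.015.

```bash

python3 steer.py '{"drx":[-0.015, -0.015, -0.015, -0.015, -0.015], "dry":[0, 0, 0, 0, 0], "drz":[0, 0, 0, 0, 0], "tx":[0, 0, 0, 0, 0], "ty":[-0.007, -0.007, -0.007, -0.007, -0.007], "tz":[-0.0177, -0.0177, -0.0177, -0.0177, -0.0177], "jaw":[0, 0, 0, 0, 0]}'
python3 steer.py '{"drx":[-0.015, -0.015, -0.015, 0, 0], "dry":[0, 0, 0, 0, 0], "drz":[0, 0, 0, 0, 0], "tx":[0, 0, 0, 0, 0], "ty":[-0.007, -0.007, -0.007, 0, 0], "tz":[-0.0177, -0.0177, -0.0177, 0, 0], "jaw":[0, 0, 0, 0, 0]}'
python3 steer.py '{"drx":[0, 0, 0, 0, 0], "dry":[0, 0, 0, 0, 0], "drz":[0, 0, 0, 0, 0], "tx":[0, 0, 0, 0, 0], "ty":[0, 0, 0, 0, 0], "tz":[0, 0, 0, 0, 0], "jaw":[0, 0, 0, 0, 0]}'
python3 - <<'E'
from rig import r, grab_frame, camera_params
from h import *
arc(r.sense(),.03)
a=grab_frame("top")[100:260,250:420,::-1];b=grab_frame("scene")[135:325,265:400,::-1]
a=cv2.resize(a,(400,376));b=cv2.resize(b,(400,563)); c=np.zeros((563,800,3),np.uint8); c[:376,:400]=a; c[:,400:]=b
cv2.imwrite("pics/c2.png",c)
E
```

```text
clock: 7.35
eef_pos: [519.7, 172.4, 293.6]
tcp_rot: [2.971, 0.004, -2.434]
contact_force: [-2.2, 8.4, 1.3]
opening: 0.126
grasp_force: 59.9
clock: 7.77
eef_pos: [529.8, 160.6, 317.8]
tcp_rot: [2.882, 0.004, -2.435]
contact_force: [-3.1, 9.5, 4.6]
opening: 0.135
grasp_force: 60.2
clock: 8.18
eef_pos: [529.6, 160.8, 317.4]
tcp_rot: [2.883, 0.004, -2.434]
contact_force: [-2.6, 7.6, 3.6]
opening: 0.126
grasp_force: 60.2
tilt(att) [-0.782 -0.004 -0.   ] radius 316.6 ang -0.614 lat 1.3 step [-0.02 -3.44 -8.86] F [-2.6  7.6  3.6] q [ 0.16  0.25  1.65  0.23  1.38 -2.17]
```

View pics/c2.png

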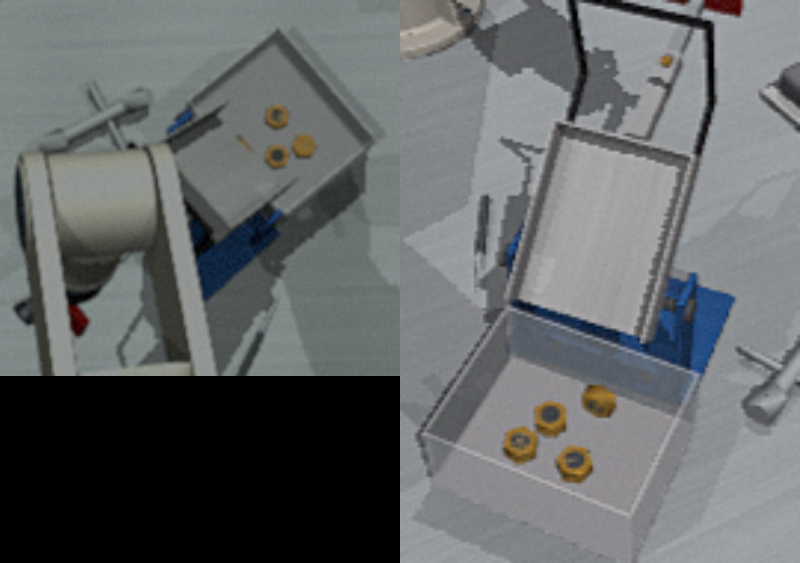

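All four nuts lie in the bin (crop (550,418),(520,443),(575,464),(600,400)) and the tray is empty. The brass button still shows at (665,60). Next is lowering.

```bash
python3 - <<'E'
from rig import r, grab_frame, camera_params
from h import *
arc(r.sense(),-.04);arc(r.sense(),-.02)
E
```

```text
tilt(att) [-0.782 -0.004 -0.   ] radius 316.6 ang -0.614 lat 1.3 step [ 0.03  4.17 11.96] F [-1.4  7.7  4.5] q [ 0.16  0.25  1.65  0.23  1.38 -2.17]
tilt(att) [-0.782 -0.004 -0.   ] radius 316.6 ang -0.614 lat 1.3 step [0.02 2.14 5.96] F [-1.4  7.7  4.5] q [ 0.16  0.25  1.65  0.23  1.38 -2.17]
```

Scaled: 11.95 mm / 500 = 0.0239, 4.15 mm / 500 = 0.0083, 0.04 rad / 2 = 0.02.

```bash

python3 steer.py '{"drx":[0.02, 0.02, 0.02, 0.02, 0.02], "dry":[0, 0, 0, 0, 0], "drz":[0, 0, 0, 0, 0], "tx":[0, 0, 0, 0, 0], "ty":[0.0083, 0.0083, 0.0083, 0.0083, 0.0083], "tz":[0.0239, 0.0239, 0.0239, 0.0239, 0.0239], "jaw":[0, 0, 0, 0, 0]}'
python3 steer.py '{"drx":[0.02, 0.02, 0.02, 0.02, 0.02], "dry":[0, 0, 0, 0, 0], "drz":[0, 0, 0, 0, 0], "tx":[0, 0, 0, 0, 0], "ty":[0.0083, 0.0083, 0.0083, 0.0083, 0.0083], "tz":[0.0239, 0.0239, 0.0239, 0.0239, 0.0239], "jaw":[0, 0, 0, 0, 0]}'
python3 steer.py '{"drx":[0.02, 0.02, 0.02, 0.02, 0.02], "dry":[0, 0, 0, 0, 0], "drz":[0, 0, 0, 0, 0], "tx":[0, 0, 0, 0, 0], "ty":[0.0083, 0.0083, 0.0083, 0.0083, 0.0083], "tz":[0.0239, 0.0239, 0.0239, 0.0239, 0.0239], "jaw":[0, 0, 0, 0, 0]}'
python3 - <<'E'
from rig import r, grab_frame, camera_params
from h import *
arc(r.sense(),-.02)
E
```

```text
clock: 8.7
eef_pos: [509.4, 184.4, 261.7]
tcp_rot: [3.085, 0.004, -2.434]
contact_force: [-0.6, 7.5, 0.4]
opening: 0.131
grasp_force: 60.1
clock: 9.12
eef_pos: [496.9, 199.1, 201.1]
tcp_rot: [-2.998, 0.004, -2.434]
contact_force: [-1.7, 4.9, -1.9]
opening: 0.127
grasp_force: 60.0
clock: 9.53
eef_pos: [492.4, 204.4, 137.9]
tcp_rot: [-2.799, 0.004, -2.434]
contact_force: [-2.4, 4.0, -2.3]
opening: 0.134
grasp_force: 60.0
tilt(att) [-0.181 -0.004  0.001] radius 316.2 ang -0.009 lat 1.3 step [0.02 2.12 5.96] F [-2.4  4.  -2.3] q [ 0.59  0.35  1.99 -0.48  0.81 -1.35]
```

Scaled: 5.96 mm / 500 = 0.0119, 2.13 mm / 500 = 0.0043, 0.02 rad / 2 = 0.01.

```bash

python3 steer.py '{"drx":[0.01, 0.01, 0.01, 0.01, 0.01], "dry":[0, 0, 0, 0, 0], "drz":[0, 0, 0, 0, 0], "tx":[0, 0, 0, 0, 0], "ty":[0.0043, 0.0043, 0.0043, 0.0043, 0.0043], "tz":[0.0119, 0.0119, 0.0119, 0.0119, 0.0119], "jaw":[0, 0, 0, 0, 0]}'
python3 steer.py '{"drx":[0.0075, 0.0075, 0.005, 0.005, 0], "dry":[0, 0, 0, 0, 0], "drz":[0, 0, 0, 0, 0], "tx":[0, 0, 0, 0, 0], "ty":[0.0032, 0.0032, 0.0022, 0.0022, 0], "tz":[0.0089, 0.0089, 0.006, 0.006, 0], "jaw":[0, 0, 0, 0, 0]}'
python3 - <<'E'
from rig import r, grab_frame, camera_params
from h import *
arc(r.sense(),-.01)
E
```

```text
clock: 9.95
eef_pos: [493.2, 203.5, 106.2]
tcp_rot: [-2.7, 0.003, -2.434]
contact_force: [-5.0, 8.4, -2.4]
opening: 0.129
grasp_force: 60.3
clock: 10.37
eef_pos: [494.4, 202.0, 90.0]
tcp_rot: [-2.65, 0.002, -2.433]
contact_force: [-4.2, 8.1, -3.3]
opening: 0.127
grasp_force: 60.1
tilt(att) [-0.032 -0.003 -0.   ] radius 316.3 ang 0.143 lat 1.3 step [0.01 1.07 2.98] F [-4.2  8.1 -3.3] q [ 0.67  0.46  2.03 -0.74  0.78 -1.04]
```

Scaled: 3 mm / 500 = 0.006, 1.5 mm / 500 = 0.003, 0.01 rad / 2 = 0.005.

```bash

python3 steer.py '{"drx":[0.005, 0.0025, 0.0025, 0.0025, 0], "dry":[0, 0, 0, 0, 0], "drz":[0, 0, 0, 0, 0], "tx":[0, 0, 0, 0, 0], "ty":[0.0022, 0.001, 0.001, 0.001, 0], "tz":[0.006, 0.003, 0.003, 0.003, 0], "jaw":[0, 0, 0, 0, 0]}'
python3 steer.py '{"drx":[0.0025, 0], "dry":[0, 0], "drz":[0, 0], "tx":[0, 0], "ty":[0.001, 0], "tz":[0.003, 0], "jaw":[0, 0]}'
python3 - <<'E'
from rig import r, grab_frame, camera_params
from h import *
arc(r.sense(),-.01)
E
```

```text
clock: 10.78
eef_pos: [495.2, 201.1, 82.4]
tcp_rot: [-2.626, 0.003, -2.433]
contact_force: [-5.8, 8.1, -4.5]
opening: 0.13
grasp_force: 60.4
clock: 10.95
eef_pos: [495.4, 201.1, 82.0]
tcp_rot: [-2.62, 0.004, -2.434]
contact_force: [-13.8, 10.9, 11.0]
opening: 0.131
grasp_force: 62.9
tilt(att) [-0.002 -0.003  0.001] radius 316.2 ang 0.168 lat 1.4 step [0.01 1.08 2.97] F [-13.8  10.9  11. ] q [ 0.69  0.49  2.03 -0.79  0.78 -0.97]
```

The tray is on its stop (the force has turned upward). I'll relax, release slowly, and retreat along the plate.

Scaled: 1.5 mm / 500 = 0.003, -0.5 mm / 500 = -0.001.

```bash

python3 steer.py '{"drx":[0, 0, 0, 0, 0], "dry":[0, 0, 0, 0, 0], "drz":[0, 0, 0, 0, 0], "tx":[0, 0, 0, 0, 0], "ty":[0.003, 0, 0, 0, 0], "tz":[-0.001, 0, 0, 0, 0], "jaw":[0, 0.2, 0.35, 0.5, 0.5]}' 20
python3 steer.py '{"drx":[0, 0, 0, 0, 0], "dry":[0, 0, 0, 0, 0], "drz":[0, 0, 0, 0, 0], "tx":[0, 0, 0, 0, 0], "ty":[0, 0, 0, 0, 0], "tz":[0, -0.016, -0.03, -0.05, -0.05], "jaw":[0.5, 0.5, 0.5, 0.5, 0.5]}'
python3 steer.py '{"drx":[0, 0, 0, 0, 0], "dry":[0, 0, 0, 0, 0], "drz":[0, 0, 0, 0, 0], "tx":[0, 0, 0, 0, 0], "ty":[0, 0, 0, 0, 0], "tz":[-0.06, -0.06, -0.06, 0, 0], "jaw":[0.5, 0.5, 0.5, 0.5, 0.5]}'
python3 - <<'E'
from rig import r, grab_frame, camera_params
from h import *
s=r.sense();print(s["contact_force"],s["eef_pos"])
a=grab_frame("wrist")[:,:,::-1];b=grab_frame("scene")[110:325,250:420,::-1]
a=cv2.resize(a,(440,275));b=cv2.resize(b,(360,455)); c=np.zeros((455,800,3),np.uint8); c[:275,:440]=a; c[:,440:]=b
cv2.imwrite("pics/c3.png",c)
E
```

```text
clock: 11.37
eef_pos: [494.9, 200.1, 81.0]
tcp_rot: [-2.619, 0.001, -2.435]
contact_force: [-0.3, 0.0, 0.0]
opening: 0.5
grasp_force: 0.0
clock: 11.78
eef_pos: [470.3, 227.8, 144.7]
tcp_rot: [-2.619, -0.001, -2.435]
contact_force: [0.7, 1.6, 0.7]
opening: 0.5
grasp_force: 0.0
clock: 12.2
eef_pos: [442.0, 263.4, 223.8]
tcp_rot: [-2.619, 0.004, -2.433]
contact_force: [-0.2, -0.1, 0.2]
opening: 0.5
grasp_force: 0.0
[-0.20274412 -0.06269516  0.24396562] [441.98483561 263.35175329 223.76767965]
```

View pics/c3.png

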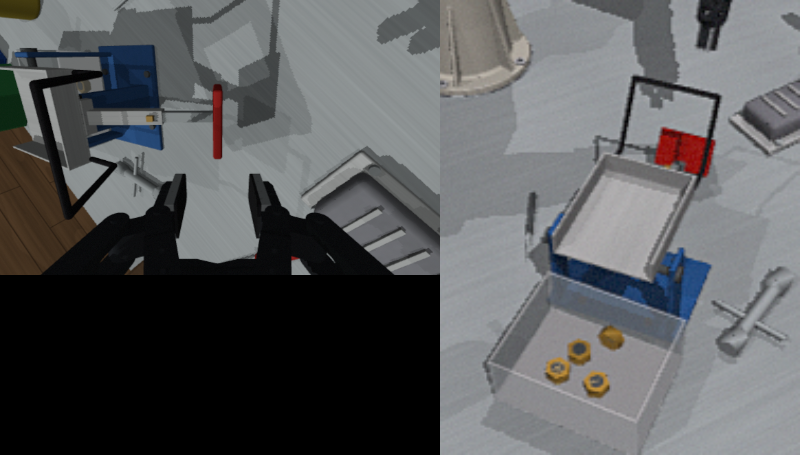

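The button is still out at (151,117) with the handle extended. The tray is level and empty, all four nuts are in the bin at (557–612, 335–384), and nothing touches the robot. I'll hand the job in.

```bash
python3 -c "
from rig import r, grab_frame, camera_params
print(r.sign_off())"
```

```text
the job is handed in; nothing more can be done
None
```

The job is handed in at about 12 s: the handle was pulled out and confirmed locked before the lift, all four nuts are in the bin, and the tray was lowered back onto its stop with the handle still locked out and the gripper clear; the sign-off returned no verdict.

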